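Make up the stone-setter's tray

TASK

Make up the stone-setter's kit tray from the things that lie to the left of it: lay the graver in the bay with the blue liner, the punch in the bay with the yellow liner and the beeswax block in the bay with the green liner, each lying flat and lengthways in its bay, set down gently and not dropped. The orange-handled screwdriver, the pin vice and the matchbox do not belong in the tray: leave them where they lie.

Things in the scene. Friction and masses are not known exactly. Their poses are not given: they have to be found in the camera images.
- graver: Graver to be packed: pale pear-shaped wooden handle with a thin steel blade, 98 mm long, lying down. Its y axis runs along it: handle from y = +9 to +49 mm (25 mm wide, 22 mm high), 2 mm thick blade from +9 to -49 mm. Origin at mid-length on its underside; 30 g, mostly in the handle: grip across the handle near y = +28 mm, fingertips near the bench.
- punch: Punch to be packed: grey steel round bar, 78 mm long, with a mushroomed head 18 mm across, lying on the bench. Its y axis runs along it; origin at mid-length on its underside; about 14 to 18 mm wide and 18 mm high. It can roll.
- wax_block: Beeswax block to be packed: plain orange-brown block with small saw grooves (a similar one far off at the right end of the bench is not meant), 62 mm (along its y axis) by 30 mm (x) by 18 mm high. Origin at the centre of its underside.
- screwdriver: Look-alike, to be left alone: small screwdriver with an orange handle and a thin steel shaft, 128 mm along its y axis (handle at +y, 60 mm long, 18 mm wide and high). Origin at mid-length on its underside.
- pin_vice: Look-alike, to be left alone: short grey steel pin vice with a small cross bar, 46 mm along its y axis, 10 mm thick body, 24 mm over the cross bar, 10 mm high. Origin at mid-length on its underside.
- matchbox: Look-alike, to be left alone: matchbox with a red top and yellowish sides, 52 mm along its y axis, 36 mm wide, 14 mm high. Origin at the centre of its underside.
- kit_tray: Pale wooden tray, fixed, 132 mm (its x) by 246 mm (its y), with three equal bays side by side along y, 80 mm between centres, each 120 mm long (x) and 74 mm wide (y) inside. Outer walls 6 mm thick, tops 24 mm over the bench; the two dividers 6 mm thick, tops 18 mm over the bench. Origin: centre of its underside. (The wooden chest between robot and work is 190 mm high: travel above it.)
- liner_blue: Blue foam liner with a dark outline of the graver, fixed on the floor of one of the bays (which one varies): 118 mm along its x axis (the length of the bay), 72 mm along y, 3 mm thick. Origin at the centre of its underside, in the middle of the bay, 5 mm above the bench; its top face is 8 mm above the bench.
- liner_yellow: Yellow foam liner with a dark outline of the punch, in another bay; same size, axes and origin as the blue one.
- liner_green: Green foam liner with a dark outline of the beeswax block, in the remaining bay; same size, axes and origin as the blue one.
Not all that is in view belongs to the job. What is shaped like the punch but purple is not meant.

How it is judged:
By the outcome, as a careful person would: the job done as asked, in the order asked, and still so for the second after the job is handed in, with the robot touching nothing.
It also fails if it takes over 96 s, if anything falls off the work surface, if the arm or the gripper's body presses on something with over 40 N, if the wrist force passes 120 N, or if a joint passes its speed limit or range.

ROBOT

A 6-joint arm with a two-finger parallel gripper is mounted at the origin on a cart in front of the work surface, level with it; the furniture and walls round the work are solid. World frame = base frame: x ahead of the robot, y to its left, z up, the work surface at z = 0. Lengths are in m, angles in rad, forces in N, time in s.
With the tool pointing down it reaches from about 0.425 to 0.95 m from the base axis. Payload 3.5 kg.
Tool frame: the origin (TCP) lies midway between the tips of the shut fingers; the grasp point (between the pads) lies 19 mm behind it; z points along the fingers, y is the line along which they close (so a half turn about z gives the same grasp; the last joint's range is limited). The gripper opens to 85 mm and grips with 20 to 120 N. Pads are 22 mm wide; open, the fingers measure 114 mm over their backs; the gripper's body (76 mm by 85 mm) begins 54 mm behind the grasp point. The pads swing forward as they close: fully open they stand 13 mm farther back than shut.
Start: joints at [0.963, 0.286, 1.577, -0, 1.279, -0.15], TCP at [0.298, 0.605, 0.231] pointing down, gripper open.
Joint ranges: [-2.77, 2.77], [-0.9, 2.22], [0.21, 2.48], [-1.53, 4.67], [0.24, 2.81], [-2.84, 2.84]. Speed limits (rad/s): [2.79, 2.79, 3.14, 3.14, 3.14, 3.14].

INTERFACE

Orientations are given as a unit quaternion [x, y, z, w].
In Python, from plant import ctrl gives the robot as it stands.
- The arm moves only by the tool send_rows, never from a script. Its argument "series" is a list that holds one entry, the list of rows, each a list of 7 numbers: the shift along the tool's x, y, z in cm, then the turn, a rotation vector about the tool's x, y, z in rad, then the opening, from -1 (shut) to 1 (fully open). In form: [[[x, y, z, rx, ry, rz, jaw], ...]]. A call has 1 to 10 rows; each row shifts and turns the commanded pose from where the row before left it, along the tool's axes as they then stand; what a row does not reach is not made up. A row lasts 1/8 s, in which the tool goes at most 62.5 mm and 10.7 degrees, less where a joint would pass 70% of its speed; a pose out of reach is approached as far as the arm can. A call is refused whole if a number of a shift passes 6.25 or a number of a turn 0.188, either way. A call with a gripper value outside its range is refused whole. The fingers move at their own pace and stop on an object; "force" is the grip in N (left out, the last holds). Time passes only in rows, so rows that do not move let the fingers close. It gives the time, the measured TCP pose, the force, the opening and the grip force at its end, in the units of the state.
- ctrl.get_state(): the state, without advancing time (a new reading comes with each control period).
- ctrl.read_camera(name): name is "scene" or "top"; returns a dict with "img" (420x560x3 uint8, red, green, blue), "fx", "fy", "cx", "cy" (pixels), "R" (3x3) and "t" (3): a world point X has camera coordinates R X + t. Camera axes: x right, y down, z forward; pixel columns grow to the right and rows downward; lengths in m; the calibration is good to about 2 mm. A picture is of the moment at which its call begins. There is no depth.
- ctrl.sign_off(): hands the job in; it is judged then, once.
The state is a dict: "time": time; "qpos": joint angles; "dq": joint speeds; "joint_efforts": joint torques, N m; "eef_pos": TCP position; "tcp_rot": TCP orientation; "contact_force": force on the tool from outside, world axes, zero at the start; "wrist_torque": the same for the moment, N m; "opening": opening from 0.0 (shut) to 1.0 (fully open); "finger_force": force on a finger pad.
Only numpy, scipy, OpenCV 4.12 (cv2) and the standard library are available. Lean on these libraries where they do the work, as an engineer would, in place of code of your own. Each camera call takes 0.05 s, during which the arm holds its last target. There are 200 camera calls.

## Working session

There is one attempt and no reset: what is moved stays moved. The work goes in short steps, Python scripts to look and compute and a tool call to move; the robot and the scene stay as the last step left them, time stands still between calls to the robot, and variables do not carry over. Pictures are saved under pics/ and viewed, at most 14 in all, crops included, and the job is handed in when it is done.

Besides the shell and the picture viewer there is one more tool, called after "Request:" in YAML: its name, and indented under it one key for each argument. send_rows: Moves the arm, as the interface text tells. Its arguments: {"type":"object","properties":{"series":{"type":"array"},"force":{"type":"number"}},"required":["series"]}

```bash
mkdir -p pics; ls; python3 - <<'E'
from plant import ctrl
import cv2
for n in("scene","top"):
    c=ctrl.read_camera(n);cv2.imwrite(f"pics/{n}0.png",c["img"][:,:,::-1]);print(n,c["fx"],c["fy"],c["cx"],c["cy"],c["R"],c["t"])
s=ctrl.get_state();print(s)
E
```

```text
pics
scene 501.5962142156821 501.5962142156821 274.85110718932935 212.6718621859932 [[ 0.73728878 -0.67546065 -0.01257633]
 [-0.27286711 -0.28071107 -0.92018739]
 [ 0.61802006  0.68187551 -0.39127611]] [-0.51377623  0.19396754  1.09528267]
top 508.3341181464119 508.3341181464119 278.3148461908722 208.88186507285462 [[ 0.02119545 -0.99919667  0.03401131]
 [-0.99148402 -0.02537965 -0.1277314 ]
 [ 0.12849199 -0.03101435 -0.99122546]] [-0.10968654  0.60429677  1.1431101 ]
{'time': 0.1, 'qpos': array([ 9.62991992e-01,  2.87128384e-01,  1.57803825e+00,  1.13631349e-05,
        1.27860394e+00, -1.49999696e-01]), 'dq': array([ 0.00130001, -0.00237118, -0.00230943,  0.00104036, -0.00084302,
       -0.00208202]), 'joint_efforts': array([ 1.75302798e-04, -4.07292902e+01, -2.93699831e+01, -1.85332256e-04,
        3.41123639e-03,  1.15481231e-05]), 'eef_pos': array([0.29796219, 0.60501025, 0.23004715]), 'tcp_rot': array([ 2.26910077e-01,  9.73915105e-01, -1.00971158e-03, -4.07860900e-04]), 'contact_force': array([ 0.29132071,  0.19376974, -0.482989  ]), 'wrist_torque': array([-0.03435467,  0.03647938, -0.01004595]), 'finger_force': 0.0, 'opening': 1.0004633696341094}
```

View pics/top0.png

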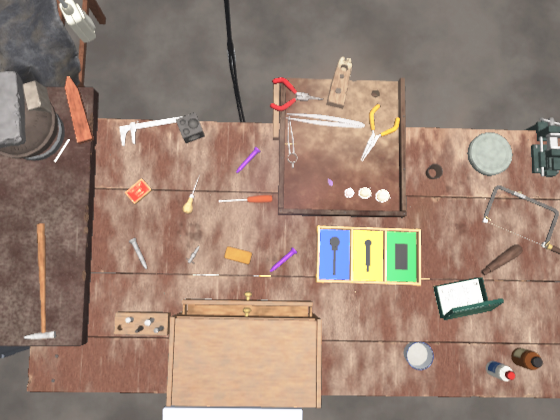

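View pics/scene0.png

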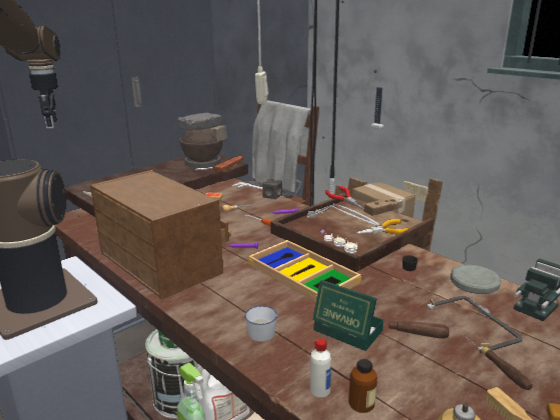

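The top view shows the graver at about (190,196), with its pale handle at (188,207). The grey punch candidates are the headed bar at (139,253) and the small item with a cross bar at (194,254), which is the pin vice. The wax is at (238,256), the screwdriver at (247,199) and the matchbox at (138,191). The purple bars at (248,160) and (284,260) are decoys. The bays run blue, yellow, green from left to right at (334,254), (368,255) and (403,257). I'll confirm in a crop.

```bash
cat > h.py <<'E'
import numpy as np, cv2
from plant import ctrl
def ray(c,u,v,z):
    R,t=np.array(c["R"]),np.array(c["t"]); o=-R.T@t
    d=R.T@np.array([(u-c["cx"])/c["fx"],(v-c["cy"])/c["fy"],1]); return o+d*(z-o[2])/d[2]
def proj(c,X):
    p=np.array(c["R"])@X+c["t"]; return c["fx"]*p[0]/p[2]+c["cx"],c["fy"]*p[1]/p[2]+c["cy"]
E
python3 - <<'E'
from h import *
c=ctrl.read_camera("top");im=c["img"][:,:,::-1]
cv2.imwrite("pics/crop1.png",cv2.resize(im[165:285,105:305],None,fx=4,fy=4,interpolation=cv2.INTER_CUBIC))
hsv=cv2.cvtColor(im,cv2.COLOR_BGR2HSV)
for n,lo,hi,z in(("blue",(100,120,60),(125,255,255),.008),("yellow",(22,150,120),(32,255,255),.008),("green",(50,120,60),(80,255,255),.008),("wax",(10,170,120),(20,255,255),.018)):
    m=cv2.inRange(hsv,lo,hi);m[:225]=0
    if n=="wax": m[:,:210]=0;m[:,265:]=0
    else: m[:,:310]=0
    k=max(cv2.findContours(m,0,2)[0],key=cv2.contourArea);r=cv2.minAreaRect(k)
    b=np.array([ray(c,u,v,z) for u,v in cv2.boxPoints(r)]);print(n,r,b.mean(0).round(4),np.diff(b[:3],axis=0).round(4)[:,:2].tolist())
E
```

```text
blue ((334.0, 254.5), (28.0, 49.0), 0.0) [ 0.5055 -0.2312  0.008 ] [[0.1159, 0.0012], [0.0016, -0.0672]]Traceback (most recent call last):
  File "<stdin>", line 9, in <module>
ValueError: max() iterable argument is empty
```

View pics/crop1.png

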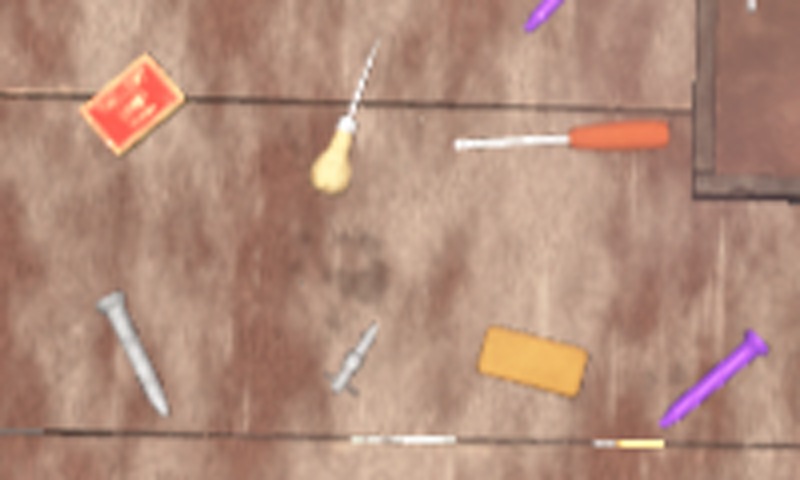

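The crop confirms each item (crop pixels at 4x, offset (105,165)):
- **Punch:** head (110,300), tip (165,410); plain grey with a mushroomed head.
- **Pin vice:** (355,355), with its cross bar.
- **Graver:** butt (328,188), blade tip (378,42).
- **Wax:** centre (533,360).

```bash
python3 - <<'E'
from h import *
c=ctrl.read_camera("top");im=c["img"][:,:,::-1];hsv=cv2.cvtColor(im,cv2.COLOR_BGR2HSV)
print([hsv[y,x].tolist() for x,y in((368,235),(400,235),(238,256),(188,207),(138,250),(130,250))])
def box(n,lo,hi,z,roi):
    m=cv2.inRange(hsv,lo,hi);k=np.zeros_like(m);a,b,d,e=roi;k[b:e,a:d]=m[b:e,a:d]
    cs=cv2.findContours(k,0,1)[0]
    if not cs: print(n,"none");return
    q=max(cs,key=cv2.contourArea);P=np.array([ray(c,u,v,z)[:2]*1000 for u,v in q[:,0]],np.float32);r=cv2.minAreaRect(P)
    vx=cv2.fitLine(P,1,0,.01,.01).ravel();print(n,np.round(r[0],1),np.round(r[1],1),round(r[2],1),"line",np.round(vx[:2],3),"mom",P.mean(0).round(1))
box("blue",(100,100,60),(125,255,255),.008,(310,220,430,290))
box("yellow",(22,120,120),(35,255,255),.008,(346,220,390,290))
box("green",(45,100,60),(85,255,255),.008,(380,220,430,290))
box("wax",(12,140,140),(24,255,255),.014,(215,240,262,272))
box("handle",(18,60,170),(35,255,255),.011,(178,190,200,215))
box("punch",(0,0,90),(179,45,255),.009,(125,230,152,275))
for n,u,v,z in(("pt",165,410,.009),("ph",110,300,.009),("gt",378,42,.008),("gb",328,190,.01),("gjoint",347,122,.01),("w1",488,325,.018),("w2",588,350,.018),("w3",578,397,.018),("w4",478,370,.018),("pv0",377,322,.005),("pv1",337,392,.005)):
    print(n,ray(c,105+u/4-.4,165+v/4-.4,z)[:2].round(4))
for n,u,v,z in(("trTL",317,227,.024),("trTR",421,229,.024),("trBR",421,285,.024),("trBL",317,283,.024),("chestfrontL",175,318,.19),("chestfrontR",319,318,.19),("drawer",190,301,.1),("drawerR",312,303,.1),("bin",278,212,.03),("knob",247,295,.1)):
    print(n,ray(c,u,v,z)[:2].round(3))
E
```

```text
[[30, 102, 255], [68, 125, 246], [18, 146, 240], [26, 60, 254], [15, 8, 189], [8, 101, 141]]
blue [ 507.  -231.9] [ 70.7 117.8] 89.3 line [ 0.997 -0.078] mom [ 506.1 -231.6]
yellow [ 447.  -321.8] [ 0.  14.3] 1.2 line [ 0.021 -1.   ] mom [ 447.  -321.8]
green [ 505.4 -392.9] [ 69.9 118. ] 89.6 line [ 1.    -0.007] mom [ 505.1 -392.6]
wax [498.2  -3. ] [59.9 27.2] 77.3 line [0.306 0.952] mom [498.6  -2.9]
handle [614.7 119.9] [19.5 34.3] 87.3 line [ 0.929 -0.371] mom [614.1 117.7]
punch [496.5 230.6] [77.3 16.3] 25.6 line [0.879 0.477] mom [500.1 229.8]
pt [0.4658 0.2101]
ph [0.5292 0.2456]
gt [0.6878 0.0954]
gb [0.5974 0.121 ]
gjoint [0.6385 0.1116]
w1 [0.5192 0.0231]
w2 [ 0.5059 -0.0358]
w3 [ 0.4784 -0.0307]
w4 [0.4928 0.0281]
pv0 [0.5202 0.0895]
pv1 [0.4785 0.1112]
trTL [ 0.568 -0.188]
trTR [ 0.569 -0.436]
trBR [ 0.438 -0.434]
trBL [ 0.438 -0.19 ]
chestfrontL [0.366 0.108]
chestfrontR [ 0.371 -0.176]
drawer [0.395 0.092]
drawerR [ 0.396 -0.171]
bin [ 0.601 -0.095]
knob [ 0.41 -0.03]
```

```bash
cat >> h.py <<'E'
from scipy.spatial.transform import Rotation as Rot
def go(x,y,z,psi):  # turn first (rotvec), then shift in the turned tool axes, cm
    s=ctrl.get_state();R=Rot.from_quat(s["tcp_rot"]);a=np.radians(psi)
    T=Rot.from_matrix(np.array([[-np.sin(a),np.cos(a),0],[np.cos(a),np.sin(a),0],[0,0,-1]]).T@np.eye(3)) if 0 else Rot.from_matrix(np.column_stack([[-np.sin(a),np.cos(a),0],[np.cos(a),np.sin(a),0],[0,0,-1]]))
    print("turn",(R.inv()*T).as_rotvec().round(4),"shift cm",(T.inv().apply(np.array([x,y,z])-s["eef_pos"])*100).round(2),"now",s["eef_pos"].round(4),"t",round(s["time"],2),"open",round(s["opening"],3),"q",s["qpos"].round(2),"F",s["contact_force"].round(1),round(s["finger_force"],1))
E
sed -i 's/    T=.*if 0 else /    T=/' h.py
python3 -c "
from h import *
go(.6155,.117,.231,74.2)"
```

```text
turn [-0.0015 -0.0004 -0.182 ] shift cm [-43.84 -38.33  -0.05] now [0.2981 0.6051 0.2305] t 0.2 open 1.0 q [ 0.96  0.29  1.58  0.    1.28 -0.15] F [ 0.5 -0.  -0.2] 0.0
```

Request:
send_rows:
  series:
    - [[0,0,0,0,0,-0.182,0.2],[-4,-3.5,0,0,0,0,0.2],[-4,-3.5,0,0,0,0,0.2],[-4,-3.5,0,0,0,0,0.2],[-4,-3.5,0,0,0,0,0.2],[-4,-3.5,0,0,0,0,0.2],[-4,-3.5,0,0,0,0,0.2],[-4,-3.5,0,0,0,0,0.2],[-4,-3.5,0,0,0,0,0.2],[-4,-3.5,0,0,0,0,0.2]]
  force: 30

```text
time: 1.45
eef_pos: [0.5595, 0.2028, 0.2312]
tcp_rot: [0.138, 0.991, 0.0, -0.0]
contact_force: [0.4, 0.4, 0.1]
opening: 0.595
finger_force: 0.0
```

Request:
send_rows:
  series:
    - [[-4,-3.5,0,0,0,0,0.2],[-3.8,-3.3,0,0,0,0,0.2],[0,0,4,0,0,0,0.2],[0,0,4,0,0,0,0.2],[0,0,4,0,0,0,0.2],[0,0,2,0,0,0,0.2],[0,0,0,0,0,0,0.2]]

```text
time: 2.33
eef_pos: [0.6144, 0.1177, 0.0897]
tcp_rot: [0.137, 0.991, -0.0, -0.002]
contact_force: [0.6, 0.1, -0.8]
opening: 0.6
finger_force: 0.0
```

```bash
python3 -c "
from h import *
go(.6155,.117,.005,74.2)
c=ctrl.read_camera('scene');print(proj(c,[.6155,.117,.01]))
i=c['img'][:,:,::-1];cv2.imwrite('pics/g1.png',cv2.resize(i[150:260,170:320],None,fx=5,fy=5,interpolation=2))
"
```

```text
turn [-0.0011 -0.0033  0.    ] shift cm [-0.13 -0.04  8.47] now [0.6144 0.1177 0.0897] t 2.33 open 0.6 q [ 0.03  0.33  1.8  -0.    1.02 -1.27] F [ 0.6  0.1 -0.8] 0.0
(np.float64(229.87200744530327), np.float64(207.49043365634634))
```

View pics/g1.png

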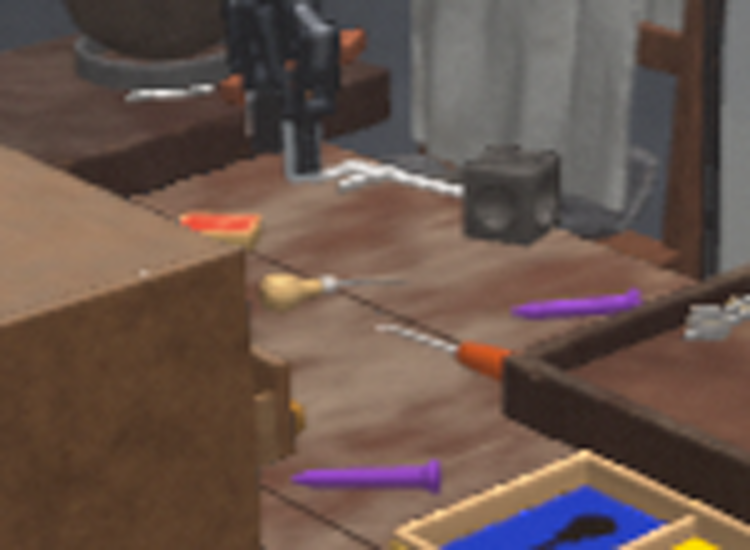

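The scene view shows the graver handle at crop (293,288). My projected grip point falls at (299,287), on the handle, so the two views agree. I'll descend and grip.

Request:
send_rows:
  series:
    - [[-0.1,0,3,0,0,0,0.2],[0,0,3,0,0,0,0.2],[0,0,1.5,0,0,0,0.2],[0,0,0.9,0,0,0,0.2],[0,0,0,0,0,0,0.2],[0,0,0,0,0,0,-0.9],[0,0,0,0,0,0,-0.9],[0,0,0,0,0,0,-0.9],[0,0,0,0,0,0,-0.9],[0,0,0,0,0,0,-0.9]]

```text
time: 3.62
eef_pos: [0.6173, 0.1175, 0.0086]
tcp_rot: [0.137, 0.991, 0.0, 0.001]
contact_force: [-1.1, 0.4, 5.9]
opening: 0.241
finger_force: 28.8
```

Request:
send_rows:
  series:
    - [[0,0,0,0,0,0,-0.9],[0,0,-0.5,0,0,0,-0.9],[0,0,-1.5,0,0,0,-0.9],[0,0,-2,0,0,0,-0.9],[0,0,-2,0,0,0,-0.9],[0,0,-2,0,0,0,-0.9],[0,0,-2,0,0,0,-0.9],[0,0,0,0,0,0,-0.9]]

```text
time: 4.62
eef_pos: [0.6181, 0.1175, 0.1104]
tcp_rot: [0.137, 0.991, 0.0, 0.003]
contact_force: [-0.3, 0.3, -0.3]
opening: 0.236
finger_force: 28.4
```

```bash
python3 -c "
from h import *
go(.533,-.2315,.105,-90)
c=ctrl.read_camera('scene')
i=c['img'][:,:,::-1];cv2.imwrite('pics/g2.png',cv2.resize(i[130:240,170:320],None,fx=4,fy=4,interpolation=2))
"
```

```text
turn [ 7.4000e-03 -1.3000e-03  2.8658e+00] shift cm [-8.51 34.9   0.54] now [0.6181 0.1175 0.1104] t 4.62 open 0.236 q [ 0.03  0.31  1.79  0.    1.04 -1.27] F [-0.3  0.3 -0.3] 28.4
```

View pics/g2.png

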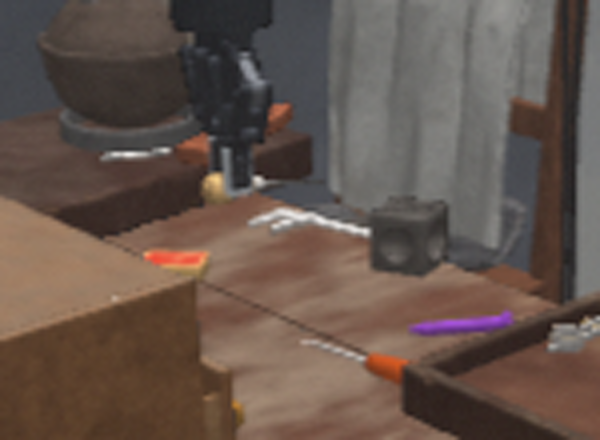

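The graver is held (opening 0.236) and has left the bench. It hangs at crop (215,187). Next I turn it so the handle ends at +x, like the outline, and then carry it.

Request:
send_rows:
  series:
    - [[0,0,0,0,0,0.179,-0.9],[0,0,0,0,0,0.179,-0.9],[0,0,0,0,0,0.179,-0.9],[0,0,0,0,0,0.179,-0.9],[0,0,0,0,0,0.179,-0.9],[0,0,0,0,0,0.179,-0.9],[0,0,0,0,0,0.179,-0.9],[0,0,0,0,0,0.179,-0.9]]

```text
time: 5.68
eef_pos: [0.6154, 0.1174, 0.1057]
tcp_rot: [0.756, 0.655, -0.001, -0.001]
contact_force: [0.6, -0.6, -0.5]
opening: 0.238
finger_force: 28.4
```

Request:
send_rows:
  series:
    - [[0,0,0,0,0,0.179,-0.9],[0,0,0,0,0,0.179,-0.9],[0,0,0,0,0,0.179,-0.9],[0,0,0,0,0,0.179,-0.9],[0,0,0,0,0,0.179,-0.9],[0,0,0,0,0,0.179,-0.9],[0,0,0,0,0,0.179,-0.9],[0,0,0,0,0,0.179,-0.9]]

```text
time: 6.68
eef_pos: [0.6154, 0.1174, 0.1057]
tcp_rot: [1.0, -0.002, -0.001, 0.0]
contact_force: [-0.1, 0.3, 0.2]
opening: 0.236
finger_force: 28.4
```

Request:
send_rows:
  series:
    - [[-0.9,3.5,0,0,0,0,-0.9],[-0.9,3.5,0,0,0,0,-0.9],[-0.9,3.5,0,0,0,0,-0.9],[-0.9,3.5,0,0,0,0,-0.9],[-0.9,3.5,0,0,0,0,-0.9],[-0.9,3.5,0,0,0,0,-0.9],[-0.9,3.5,0,0,0,0,-0.9],[-0.9,3.5,0,0,0,0,-0.9],[-0.7,3.5,0,0,0,0,-0.9],[-0.7,3.4,0,0,0,0,-0.9]]

```text
time: 7.92
eef_pos: [0.5299, -0.2324, 0.1059]
tcp_rot: [1.0, 0.001, -0.001, -0.001]
contact_force: [-0.3, 1.0, -0.8]
opening: 0.235
finger_force: 28.4
```

Request:
send_rows:
  series:
    - [[0,0,2,0,0,0,-0.9],[0,0,2,0,0,0,-0.9],[0,0,1.5,0,0,0,-0.9],[0,0,0,0,0,0,-0.9],[0,0,0,0,0,0,-0.9]]

```text
time: 8.55
eef_pos: [0.5315, -0.2313, 0.0525]
tcp_rot: [1.0, 0.001, 0.0, 0.0]
contact_force: [0.3, 0.1, 0.7]
opening: 0.241
finger_force: 28.4
```

```bash
python3 -c "
from h import *
go(.532,-.2315,.019,-90)
c=ctrl.read_camera('scene')
i=c['img'][:,:,::-1];cv2.imwrite('pics/g3.png',cv2.resize(i[200:310,220:370],None,fx=4,fy=4,interpolation=2))
"
```

```text
turn [ 0.0002 -0.0004  0.0027] shift cm [0.05 0.02 3.35] now [ 0.5315 -0.2313  0.0525] t 8.55 open 0.241 q [-0.59  0.29  1.93  0.    0.92  0.98] F [0.3 0.1 0.7] 28.4
```

View pics/g3.png

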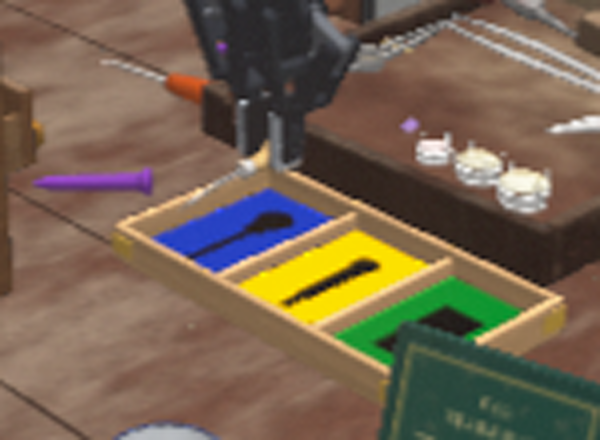

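The graver hangs level over the blue bay with its handle at the +x end, parallel to the outline. I'll lower it gently.

Request:
send_rows:
  series:
    - [[0,0,1.5,0,0,0,-0.9],[0,0,1,0,0,0,-0.9],[0,0,0.5,0,0,0,-0.9],[0,0,0.2,0,0,0,-0.9],[0,0,0,0,0,0,-0.9],[0,0,0,0,0,0,-0.9]]

```text
time: 9.35
eef_pos: [0.5313, -0.2319, 0.0207]
tcp_rot: [1.0, 0.001, 0.0, 0.0]
contact_force: [-0.0, -0.7, -1.6]
opening: 0.236
finger_force: 28.4
```

Request:
send_rows:
  series:
    - [[0,0,0.2,0,0,0,-0.9],[0,0,0,0,0,0,-0.9],[0,0,0,0,0,0,-0.9]]

```text
time: 9.72
eef_pos: [0.531, -0.2317, 0.0184]
tcp_rot: [1.0, 0.001, 0.0, 0.0]
contact_force: [-0.2, -0.2, -0.8]
opening: 0.238
finger_force: 28.4
```

Request:
send_rows:
  series:
    - [[0,0,0.1,0,0,0,-0.9],[0,0,0,0,0,0,-0.9],[0,0,0,0,0,0,-0.9]]

```text
time: 10.1
eef_pos: [0.531, -0.2317, 0.0173]
tcp_rot: [1.0, 0.001, -0.0, -0.0]
contact_force: [-0.5, -0.1, 0.4]
opening: 0.233
finger_force: 28.4
```

Request:
send_rows:
  series:
    - [[0,0,0.1,0,0,0,-0.9],[0,0,0,0,0,0,-0.9],[0,0,0,0,0,0,-0.9]]

```text
time: 10.48
eef_pos: [0.5312, -0.2318, 0.0167]
tcp_rot: [1.0, 0.001, 0.0, 0.0]
contact_force: [-0.4, -0.3, 2.4]
opening: 0.236
finger_force: 29.1
```

Request:
send_rows:
  series:
    - [[0,0,0.1,0,0,0,-0.9],[0,0,0,0,0,0,-0.9],[0,0,0,0,0,0,-0.9]]

```text
time: 10.85
eef_pos: [0.5313, -0.2319, 0.0166]
tcp_rot: [1.0, 0.001, -0.0, -0.0]
contact_force: [-3.7, 2.2, 7.9]
opening: 0.234
finger_force: 30.2
```

Contact reads 8 N, so it's seated. I'll open slowly and back off.

Request:
send_rows:
  series:
    - [[0,0,-0.1,0,0,0,-0.5],[0,0,0,0,0,0,-0.4],[0,0,0,0,0,0,-0.3],[0,0,0,0,0,0,-0.2],[0,0,0,0,0,0,-0.14],[0,0,-0.5,0,0,0,-0.14],[0,0,-1.5,0,0,0,-0.14],[0,0,-3,0,0,0,-0.14],[0,0,-4,0,0,0,0],[0,0,-2,0,0,0,0.1]]

```text
time: 12.1
eef_pos: [0.5325, -0.2326, 0.1302]
tcp_rot: [1.0, 0.001, 0.002, 0.002]
contact_force: [-0.1, -0.5, 0.2]
opening: 0.548
finger_force: 0.0
```

```bash
python3 -c "
from h import *
go(.4975,.228,.13,118)
c=ctrl.read_camera('scene')
i=c['img'][:,:,::-1];cv2.imwrite('pics/g4.png',cv2.resize(i[200:310,220:370],None,fx=4,fy=4,interpolation=2))
"
```

```text
turn [-0.0051 -0.0056  2.6547] shift cm [-1.854e+01  4.231e+01  2.000e-02] now [ 0.5325 -0.2326  0.1302] t 12.1 open 0.548 q [-0.59  0.18  1.9   0.    1.06  0.98] F [-0.1 -0.5  0.2] 0.0
```

View pics/g4.png

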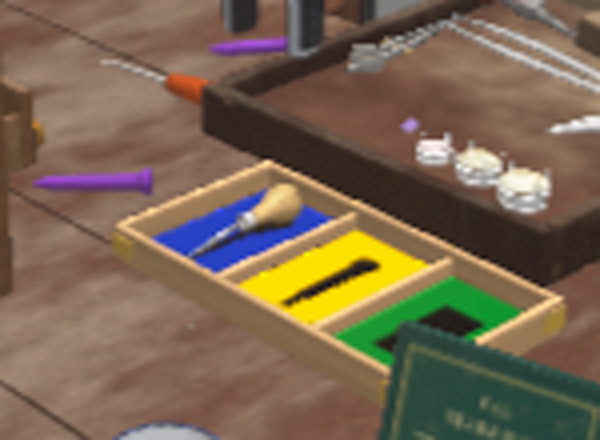

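The graver lies on its outline, handle at crop (278,203). On to the punch.

```bash
python3 -c "
from h import *
go(.497,.229,.06,-61.3)"
```

```text
turn [ 0.0063 -0.0056 -0.4989] shift cm [ 19.   -42.28   7.21] now [ 0.5333 -0.2331  0.1321] t 12.15 open 0.547 q [-0.59  0.18  1.89  0.    1.06  0.98] F [1.6 0.5 1.5] 0.0
```

Request:
send_rows:
  series:
    - [[0,0,0,0,0,-0.167,0],[0,0,0,0,0,-0.166,0],[0,0,0,0,0,-0.166,0],[1.6,-3.5,0,0,0,0,0],[1.6,-3.5,0,0,0,0,0],[1.6,-3.5,0,0,0,0,0],[1.6,-3.5,0,0,0,0,0],[1.6,-3.5,0,0,0,0,0],[1.6,-3.5,0,0,0,0,0],[1.6,-3.5,0,0,0,0,0]]

```text
time: 13.4
eef_pos: [0.5108, 0.0382, 0.1255]
tcp_rot: [0.969, 0.248, -0.001, -0.0]
contact_force: [0.2, 0.4, 0.7]
opening: 0.502
finger_force: 0.0
```

Request:
send_rows:
  series:
    - [[1.6,-3.5,0,0,0,0,0],[1.6,-3.5,0,0,0,0,0],[1.6,-3.5,0,0,0,0,0],[1.6,-3.5,0,0,0,0,0],[1.4,-3.6,0,0,0,0,0],[0,0,3,0,0,0,0],[0,0,3,0,0,0,0],[0,0,1.2,0,0,0,0],[0,0,0,0,0,0,0],[0,0,0,0,0,0,0]]

```text
time: 14.65
eef_pos: [0.4965, 0.2289, 0.0554]
tcp_rot: [0.969, 0.248, 0.001, 0.0]
contact_force: [-0.1, -0.3, 0.2]
opening: 0.502
finger_force: 0.0
```

```bash
python3 -c "
from h import *
go(.497,.229,.008,-61.3)"
```

```text
turn [ 0.0005 -0.0019 -0.0004] shift cm [0.05 0.01 4.74] now [0.4965 0.2289 0.0554] t 14.65 open 0.502 q [ 0.25  0.22  2.01 -0.    0.91  1.32] F [-0.1 -0.3  0.2] 0.0
```

Request:
send_rows:
  series:
    - [[0,0,2,0,0,0,0],[0,0,1.5,0,0,0,0],[0,0,0.8,0,0,0,0],[0,0,0.4,0,0,0,0],[0,0,0,0,0,0,-0.3],[0,0,0,0,0,0,-0.9],[0,0,0,0,0,0,-0.9],[0,0,0,0,0,0,-0.9],[0,0,0,0,0,0,-0.9],[0,0,0,0,0,0,-0.9]]
  force: 40

```text
time: 15.9
eef_pos: [0.4961, 0.2289, 0.0079]
tcp_rot: [0.969, 0.248, 0.001, 0.0]
contact_force: [-0.0, 0.3, 4.3]
opening: 0.119
finger_force: 39.4
```

Request:
send_rows:
  series:
    - [[0,0,0,0,0,0,-0.9],[0,0,-0.5,0,0,0,-0.9],[0,0,-1.5,0,0,0,-0.9],[0,0,-3,0,0,0,-0.9],[0,0,-3,0,0,0,-0.9],[0,0,-2,0,0,0,-0.9],[0,0,0,0,0,0,-0.9]]

```text
time: 16.77
eef_pos: [0.4969, 0.2292, 0.1098]
tcp_rot: [0.969, 0.248, 0.002, 0.0]
contact_force: [0.3, 0.3, -0.4]
opening: 0.121
finger_force: 38.8
```

```bash
python3 -c "
from h import *
go(.506,-.3125,.108,-90)
c=ctrl.read_camera('top')
i=c['img'][:,:,::-1];cv2.imwrite('pics/p1.png',cv2.resize(i[165:285,85:285],None,fx=4,fy=4,interpolation=2))
"
```

```text
turn [ 0.     -0.0048  0.5009] shift cm [ 0.91 54.17  0.18] now [0.4969 0.2292 0.1098] t 16.77 open 0.121 q [ 0.25  0.14  1.99 -0.    1.01  1.32] F [ 0.3  0.3 -0.4] 38.8
```

View pics/p1.png

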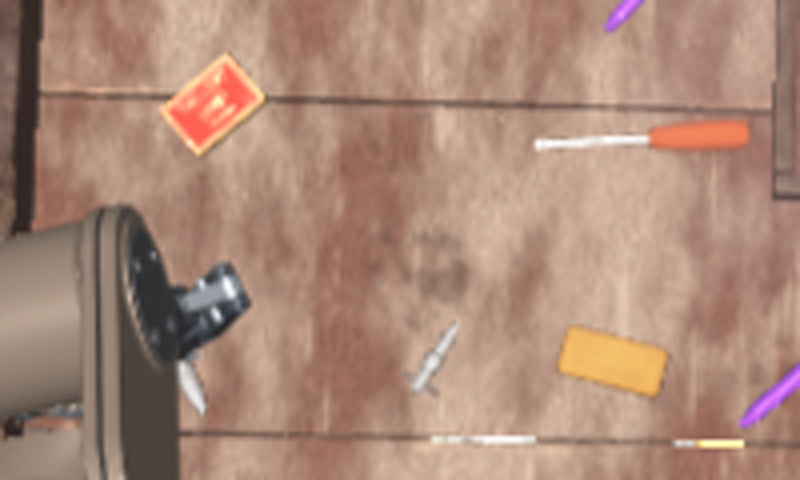

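The punch is held, its tip showing at crop (200,395). The other items are undisturbed. I'll carry it to the yellow bay.

Request:
send_rows:
  series:
    - [[0,0,0,0,0,0.167,-0.9],[0,0,0,0,0,0.167,-0.9],[0,0,0,0,0,0.167,-0.9],[0.1,3.6,0,0,0,0,-0.9],[0.1,3.6,0,0,0,0,-0.9],[0.1,3.6,0,0,0,0,-0.9],[0.1,3.6,0,0,0,0,-0.9],[0.1,3.6,0,0,0,0,-0.9],[0.1,3.6,0,0,0,0,-0.9],[0.1,3.6,0,0,0,0,-0.9]]

```text
time: 18.08
eef_pos: [0.5013, -0.0241, 0.1057]
tcp_rot: [1.0, -0.0, -0.001, -0.0]
contact_force: [0.4, 0.8, -1.0]
opening: 0.123
finger_force: 38.8
```

Request:
send_rows:
  series:
    - [[0.1,3.6,0,0,0,0,-0.9],[0.1,3.6,0,0,0,0,-0.9],[0,3.6,0,0,0,0,-0.9],[0,3.6,0,0,0,0,-0.9],[0,3.6,0,0,0,0,-0.9],[0,3.6,0,0,0,0,-0.9],[0,3.6,0,0,0,0,-0.9],[0,3.8,0,0,0,0,-0.9],[0,0,2.5,0,0,0,-0.9],[0,0,2.5,0,0,0,-0.9]]

```text
time: 19.32
eef_pos: [0.5035, -0.3133, 0.0552]
tcp_rot: [1.0, -0.001, -0.001, -0.001]
contact_force: [-0.8, 0.5, -1.4]
opening: 0.117
finger_force: 38.8
```

Request:
send_rows:
  series:
    - [[0,0,0,0,0,0,-0.9],[0,0,0,0,0,0,-0.9]]

```text
time: 19.58
eef_pos: [0.5044, -0.3131, 0.0573]
tcp_rot: [1.0, -0.0, -0.0, -0.0]
contact_force: [-0.8, 0.1, -0.7]
opening: 0.12
finger_force: 38.8
```

```bash
python3 -c "
from h import *
go(.506,-.3125,.016,-90)
c=ctrl.read_camera('scene')
i=c['img'][:,:,::-1];cv2.imwrite('pics/p2.png',cv2.resize(i[200:310,220:370],None,fx=4,fy=4,interpolation=2))
"
```

```text
turn [-0.0003  0.0003 -0.    ] shift cm [ 0.16 -0.06  4.13] now [ 0.5044 -0.3131  0.0573] t 19.57 open 0.12 q [-0.73  0.31  1.89 -0.    0.94  0.84] F [-0.8  0.1 -0.7] 38.8
```

View pics/p2.png

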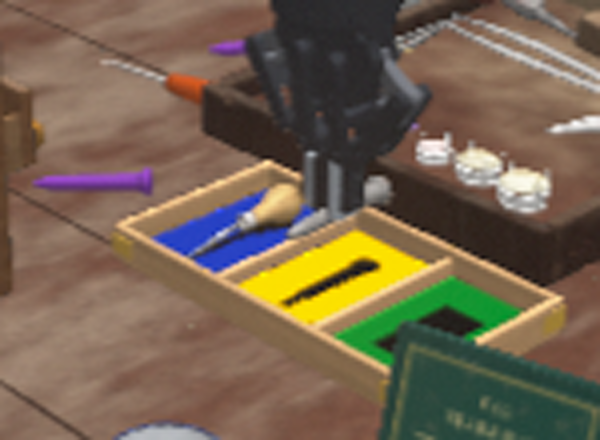

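The punch is held level over the yellow bay, head toward +x. I'll lower it.

Request:
send_rows:
  series:
    - [[0.1,0,1.5,0,0,0,-0.9],[0,0,1.2,0,0,0,-0.9],[0,0,0.8,0,0,0,-0.9],[0,0,0.3,0,0,0,-0.9],[0,0,0.1,0,0,0,-0.9],[0,0,0,0,0,0,-0.9],[0,0,0,0,0,0,-0.9]]

```text
time: 20.5
eef_pos: [0.5057, -0.3134, 0.0188]
tcp_rot: [1.0, -0.0, 0.0, 0.0]
contact_force: [0.9, -0.1, 0.1]
opening: 0.12
finger_force: 38.8
```

Request:
send_rows:
  series:
    - [[0,0,0.1,0,0,0,-0.9],[0,0,0,0,0,0,-0.9],[0,0,0,0,0,0,-0.9]]

```text
time: 20.88
eef_pos: [0.5055, -0.3132, 0.0174]
tcp_rot: [1.0, -0.0, -0.0, 0.0]
contact_force: [-0.1, -0.5, -1.5]
opening: 0.119
finger_force: 38.8
```

Request:
send_rows:
  series:
    - [[0,0,0.1,0,0,0,-0.9],[0,0,0,0,0,0,-0.9],[0,0,0,0,0,0,-0.9]]

```text
time: 21.25
eef_pos: [0.5055, -0.3132, 0.0163]
tcp_rot: [1.0, -0.0, 0.0, -0.0]
contact_force: [-0.9, 0.2, -0.4]
opening: 0.122
finger_force: 38.8
```

Request:
send_rows:
  series:
    - [[0,0,0.1,0,0,0,-0.9],[0,0,0,0,0,0,-0.9],[0,0,0,0,0,0,-0.9]]

```text
time: 21.62
eef_pos: [0.5055, -0.3133, 0.0159]
tcp_rot: [1.0, -0.0, -0.0, 0.0]
contact_force: [-2.5, 1.0, 5.6]
opening: 0.121
finger_force: 40.3
```

Request:
send_rows:
  series:
    - [[0,0,0.1,0,0,0,-0.9],[0,0,0,0,0,0,-0.9],[0,0,0,0,0,0,-0.9]]

```text
time: 22.0
eef_pos: [0.5056, -0.3133, 0.0158]
tcp_rot: [1.0, 0.0, -0.0, -0.0]
contact_force: [-4.7, 2.4, 10.0]
opening: 0.119
finger_force: 41.5
```

Request:
send_rows:
  series:
    - [[0,0,-0.1,0,0,0,-0.75],[0,0,0,0,0,0,-0.7],[0,0,0,0,0,0,-0.65],[0,0,0,0,0,0,-0.55],[0,0,0,0,0,0,-0.4],[0,0,0,0,0,0,-0.3],[0,0,-0.7,0,0,0,-0.3],[0,0,-2,0,0,0,-0.3],[0,0,-4,0,0,0,-0.2],[0,0,-4,0,0,0,0.1]]

```text
time: 23.25
eef_pos: [0.5057, -0.3134, 0.125]
tcp_rot: [1.0, -0.0, 0.001, 0.0]
contact_force: [-0.4, -0.7, -0.2]
opening: 0.545
finger_force: 0.0
```

```bash
python3 -c "
from h import *
go(.498,-.0035,.06,-13)
c=ctrl.read_camera('scene')
i=c['img'][:,:,::-1];cv2.imwrite('pics/p3.png',cv2.resize(i[200:310,220:370],None,fx=4,fy=4,interpolation=2))
"
```

```text
turn [ 1.6000e-03 -3.0000e-04 -1.3441e+00] shift cm [30.02 -7.72  6.5 ] now [ 0.5057 -0.3134  0.125 ] t 23.25 open 0.545 q [-0.73  0.22  1.86 -0.    1.06  0.85] F [-0.4 -0.7 -0.2] 0.0
```

View pics/p3.png

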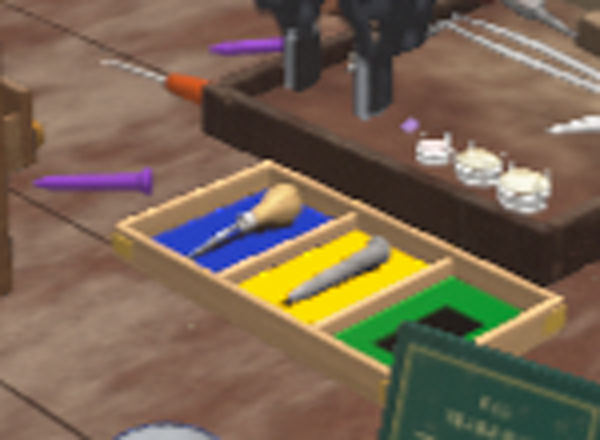

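The punch lies centred on its outline, head at crop (376,248). Now the wax.

Request:
send_rows:
  series:
    - [[0,0,0,0,0,-0.168,0.2],[0,0,0,0,0,-0.168,0.2],[0,0,0,0,0,-0.168,0.2],[0,0,0,0,0,-0.168,0.2],[0,0,0,0,0,-0.168,0.2],[0,0,0,0,0,-0.168,0.2],[0,0,0,0,0,-0.168,0.2],[0,0,0,0,0,-0.168,0.2]]

```text
time: 24.3
eef_pos: [0.5059, -0.3136, 0.124]
tcp_rot: [0.781, 0.625, 0.0, 0.001]
contact_force: [0.1, -0.0, -0.1]
opening: 0.6
finger_force: 0.0
```

Request:
send_rows:
  series:
    - [[3.3,-0.8,0,0,0,0,0.2],[3.3,-0.8,0,0,0,0,0.2],[3.3,-0.8,0,0,0,0,0.2],[3.3,-0.9,0,0,0,0,0.2],[3.3,-0.9,0,0,0,0,0.2],[3.3,-0.9,0,0,0,0,0.2],[3.4,-0.9,0,0,0,0,0.2],[3.4,-0.9,0,0,0,0,0.2],[3.4,-0.8,0,0,0,0,0.2],[0,0,3,0,0,0,0.2]]

```text
time: 25.55
eef_pos: [0.5008, -0.0021, 0.0961]
tcp_rot: [0.782, 0.624, 0.003, 0.003]
contact_force: [0.6, -0.2, 0.5]
opening: 0.601
finger_force: 0.0
```

Request:
send_rows:
  series:
    - [[0,0,3,0,0,0,0.2],[0,0,0,0,0,0,0.2],[0,0,0,0,0,0,0.2]]

```text
time: 25.92
eef_pos: [0.4991, -0.0039, 0.064]
tcp_rot: [0.783, 0.622, 0.001, 0.001]
contact_force: [-0.2, 0.1, 0.2]
opening: 0.606
finger_force: 0.0
```

```bash
python3 -c "
from h import *
go(.4985,-.0035,.007,-13)"
```

```text
turn [ 0.0027 -0.     -0.0002] shift cm [ 0.02 -0.07  5.7 ] now [ 0.4991 -0.0039  0.064 ] t 25.93 open 0.606 q [-0.21  0.11  2.12 -0.    0.91  0.02] F [-0.2  0.1  0.2] 0.0
```

Request:
send_rows:
  series:
    - [[0,-0.1,2.5,0,0,0,0.2],[0,0,1.8,0,0,0,0.2],[0,0,1,0,0,0,0.2],[0,0,0.3,0,0,0,0.2],[0,0,0,0,0,0,0],[0,0,0,0,0,0,-0.9],[0,0,0,0,0,0,-0.9],[0,0,0,0,0,0,-0.9],[0,0,0,0,0,0,-0.9],[0,0,0,0,0,0,-0.9]]

```text
time: 27.18
eef_pos: [0.4978, -0.0035, 0.0071]
tcp_rot: [0.783, 0.622, 0.001, 0.001]
contact_force: [-0.3, -0.2, 5.4]
opening: 0.342
finger_force: 40.1
```

Request:
send_rows:
  series:
    - [[0,0,0,0,0,0,-0.9],[0,0,-0.5,0,0,0,-0.9],[0,0,-1.5,0,0,0,-0.9],[0,0,-3,0,0,0,-0.9],[0,0,-3,0,0,0,-0.9],[0,0,-2,0,0,0,-0.9],[0,0,0,0,0,0,-0.9]]

```text
time: 28.05
eef_pos: [0.4983, -0.0036, 0.1087]
tcp_rot: [0.783, 0.623, 0.001, 0.002]
contact_force: [-0.2, -0.4, -0.4]
opening: 0.337
finger_force: 39.5
```

```bash
python3 -c "
from h import *
go(.5055,-.393,.108,-90)"
```

```text
turn [ 0.004  -0.0032  1.344 ] shift cm [ 0.72 38.94  0.07] now [ 0.4983 -0.0036  0.1087] t 28.05 open 0.337 q [-0.21  0.03  2.1  -0.    1.    0.02] F [-0.2 -0.4 -0.4] 39.5
```

Request:
send_rows:
  series:
    - [[0,0,0,0,0,0.168,-0.9],[0,0,0,0,0,0.168,-0.9],[0,0,0,0,0,0.168,-0.9],[0,0,0,0,0,0.168,-0.9],[0,0,0,0,0,0.168,-0.9],[0,0,0,0,0,0.168,-0.9],[0,0,0,0,0,0.168,-0.9],[0,0,0,0,0,0.168,-0.9]]

```text
time: 29.05
eef_pos: [0.4959, -0.0031, 0.1049]
tcp_rot: [1.0, -0.003, -0.001, -0.0]
contact_force: [0.1, -0.1, 0.5]
opening: 0.34
finger_force: 39.5
```

Request:
send_rows:
  series:
    - [[0.1,3.9,0,0,0,0,-0.9],[0.1,3.9,0,0,0,0,-0.9],[0.1,3.9,0,0,0,0,-0.9],[0.1,3.9,0,0,0,0,-0.9],[0.1,3.9,0,0,0,0,-0.9],[0.1,3.9,0,0,0,0,-0.9],[0.1,3.9,0,0,0,0,-0.9],[0,3.9,0,0,0,0,-0.9],[0,3.9,0,0,0,0,-0.9],[0,3.8,0,0,0,0,-0.9]]

```text
time: 30.3
eef_pos: [0.503, -0.3929, 0.1046]
tcp_rot: [1.0, -0.0, -0.001, -0.001]
contact_force: [0.3, -0.7, -0.1]
opening: 0.341
finger_force: 39.6
```

Request:
send_rows:
  series:
    - [[0,0,2.5,0,0,0,-0.9],[0,0,2.5,0,0,0,-0.9],[0,0,0,0,0,0,-0.9],[0,0,0,0,0,0,-0.9]]

```text
time: 30.8
eef_pos: [0.504, -0.3923, 0.0564]
tcp_rot: [1.0, -0.0, -0.0, -0.0]
contact_force: [-0.3, -0.4, -0.6]
opening: 0.34
finger_force: 39.6
```

```bash
python3 -c "
from h import *
go(.5055,-.393,.015,-90)
c=ctrl.read_camera('scene')
i=c['img'][:,:,::-1];cv2.imwrite('pics/w1.png',cv2.resize(i[200:310,220:370],None,fx=4,fy=4,interpolation=2))
"
```

```text
turn [-0.0001  0.0001 -0.    ] shift cm [0.15 0.07 4.14] now [ 0.504  -0.3923  0.0564] t 30.8 open 0.34 q [-0.82  0.4   1.78 -0.    0.97  0.75] F [-0.3 -0.4 -0.6] 39.6
```

View pics/w1.png

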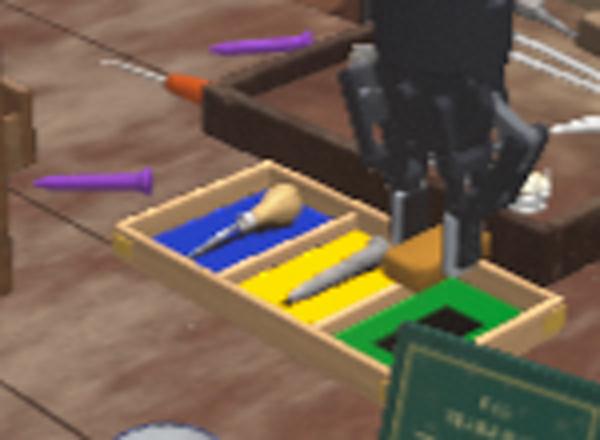

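The wax is held straight over the green bay with finger room on both sides. I'll lower it.

Request:
send_rows:
  series:
    - [[0.1,0,1.5,0,0,0,-0.9],[0,0.1,1.2,0,0,0,-0.9],[0,0,0.8,0,0,0,-0.9],[0,0,0.3,0,0,0,-0.9],[0,0,0.1,0,0,0,-0.9],[0,0,0,0,0,0,-0.9],[0,0,0,0,0,0,-0.9]]

```text
time: 31.72
eef_pos: [0.5052, -0.3936, 0.0178]
tcp_rot: [1.0, -0.0, 0.0, 0.0]
contact_force: [-0.2, -1.4, 0.1]
opening: 0.344
finger_force: 39.6
```

Request:
send_rows:
  series:
    - [[0,0,0.1,0,0,0,-0.9],[0,0,0,0,0,0,-0.9],[0,0,0,0,0,0,-0.9]]

```text
time: 32.1
eef_pos: [0.5049, -0.3933, 0.0163]
tcp_rot: [1.0, -0.0, 0.0, 0.0]
contact_force: [0.5, -0.0, -0.3]
opening: 0.341
finger_force: 39.6
```

Request:
send_rows:
  series:
    - [[0,0,0.1,0,0,0,-0.9],[0,0,0,0,0,0,-0.9],[0,0,0,0,0,0,-0.9]]

```text
time: 32.48
eef_pos: [0.5049, -0.3933, 0.0153]
tcp_rot: [1.0, -0.0, -0.0, -0.0]
contact_force: [-0.6, -0.6, 0.3]
opening: 0.336
finger_force: 39.6
```

Request:
send_rows:
  series:
    - [[0,0,0.1,0,0,0,-0.9],[0,0,0,0,0,0,-0.9],[0,0,0,0,0,0,-0.9]]

```text
time: 32.85
eef_pos: [0.5049, -0.3934, 0.0152]
tcp_rot: [1.0, -0.0, -0.0, -0.0]
contact_force: [-1.7, 3.3, 5.5]
opening: 0.337
finger_force: 40.2
```

Request:
send_rows:
  series:
    - [[0,0,-0.1,0,0,0,-0.3],[0,0,0,0,0,0,-0.25],[0,0,0,0,0,0,-0.2],[0,0,0,0,0,0,-0.15],[0,0,0,0,0,0,-0.15],[0,0,-0.5,0,0,0,-0.15],[0,0,-1.5,0,0,0,-0.15],[0,0,-3,0,0,0,-0.15],[0,0,-5,0,0,0,0],[0,0,-5,0,0,0,0]]

```text
time: 34.1
eef_pos: [0.5049, -0.3934, 0.1679]
tcp_rot: [1.0, -0.0, 0.0, 0.0]
contact_force: [-0.7, -0.4, 0.4]
opening: 0.499
finger_force: 0.0
```

Request:
send_rows:
  series:
    - [[0,0,-4,0,0,0,0],[4,0,0,0,0,0,0],[4,0,0,0,0,0,0],[4,0,0,0,0,0,0],[4,0,0,0,0,0,0],[0,0,0,0,0,0,0],[0,0,0,0,0,0,0]]

```text
time: 34.98
eef_pos: [0.6645, -0.3934, 0.2059]
tcp_rot: [1.0, -0.0, -0.0, 0.0]
contact_force: [-0.2, 0.6, -0.2]
opening: 0.504
finger_force: 0.0
```

```bash
python3 -c "
from h import *
for n,a in(('scene',(200,310,220,370)),('top',(150,290,100,440))):
    i=ctrl.read_camera(n)['img'][:,:,::-1];r=i[a[0]:a[1],a[2]:a[3]];cv2.imwrite('pics/f_%s.png'%n,cv2.resize(r,None,fx=4 if n=='scene' else 2.3,fy=4 if n=='scene' else 2.3,interpolation=2))
s=ctrl.get_state();print(s['contact_force'],s['opening'],s['eef_pos'])"
```

```text
[-0.57718906  0.23408355  0.36543199] 0.49930118475659396 [ 0.66403334 -0.39366394  0.20611815]
```

View pics/f_scene.png

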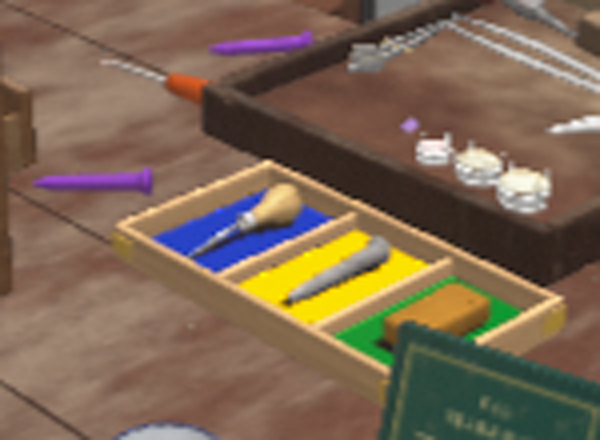

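View pics/f_top.png

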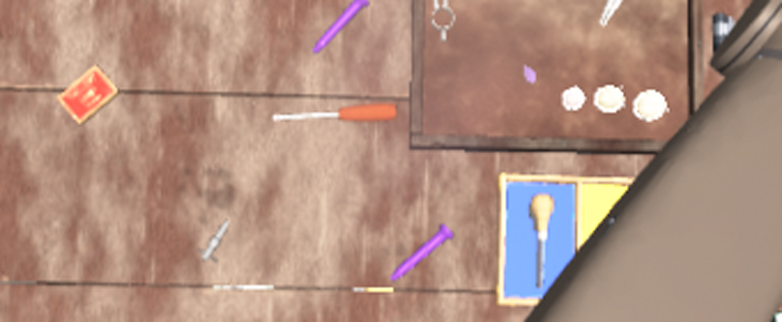

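The graver, punch and wax each lie flat and lengthways on their outlines. The matchbox (87,94), screwdriver (335,114) and pin vice (215,241) are where they were. The gripper is clear, so I'm handing the job in.

```bash
python3 -c "
from plant import ctrl
print(ctrl.sign_off())"
```

```text
the job is handed in; nothing more can be done
None
```

The kit tray is made up and handed in at about 35 s: graver in the blue bay, punch in the yellow, beeswax block in the green, each set down gently along its outline, and the screwdriver, pin vice and matchbox left where they lay.

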